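# Index the tin turntable by one hole

## Task

With the fingertips, press the red button of the indexing plunger down in its round well and, keeping it pressed in to free the table, turn the table by its well one notch over, to the notch marked by the yellow stud; let the plunger spring back up so that it locks there, and take the hand away. There is nothing to grip or lift: do not touch the tins that ride on the table, and leave the spare tin, bolt and marker on the bench where they are.

Things in the scene. Friction and masses are not known exactly. Their poses are not given: they have to be found in the camera images.
- index_base: Grey round housing of the turntable, 300 mm across, 38 mm high, fixed to the bench. Origin on the turning axis at bench level, z up. Inside its rim lies a dark steel ring with nine notches, 40 degrees apart (top at 36 mm, 8 mm thick). The locked notch at the start lies on the -x side of this frame. The bright steel table (228 mm across, top at 36 mm) turns inside it.
- index_table (a joint): Angle of the table in rad, 0 at the start, positive anticlockwise seen from above. Notches at 0, +-0.698, +-1.396. It turns only while the plunger is pressed in more than about 8 mm or rides under the ring between notches; it then needs some 0.2 to 0.3 N m, stays where it is left, and has about +-0.02 rad of play when locked.
- index_plunger (a joint): How far the plunger is pressed in, m: 0 up (locked when at a notch), 0.012 at its lower stop. Spring: 5 N at 0, 8 N at 0.012. Between notches, once let go, its brass tooth rests under the ring at about 0.008; on coming to a notch it springs up to 0 by itself and locks the table.
- well_centre (a point): Centre of the mouth (rim level, 58 mm above the bench) of the dark steel well round the button, 80 mm from the turning axis. The well: a standing ring of 51 mm inner and 62 mm outer diameter, 22 mm high; it turns with the table, and a fingertip in it can push its wall sideways. Closed fingers have 10 to 18 mm of slack in it, so the table may lag by that much.
- button_top (a point): Centre of the top face of the flat red plunger button, 47 mm across; 4 mm below the well's rim when up, 16 mm when fully pressed. Moves with the plunger and the table.
- yellow_stud: Yellow round marker stud, 16 mm across, 14 mm high, standing on the housing's rim 142 mm from the turning axis, beside the notch to turn to: one notch away from the starting notch, to one side or the other. Origin at its foot. Fixed.
- black_stud: Black stud of the same shape beside the neighbouring notch on the other side, the one the table has come from. Fixed.
- tin_a: Round aluminium sample tin, 58 mm across, 36 mm high, loose in a shallow black nest (4 mm deep) on the table, 70 mm from the axis. Origin at the centre of its underside. Rides along; not to be touched.
- tin_b: As tin_a, 34 mm high, in another nest.
- spare_tin: Larger aluminium sample tin, 71 mm across, 47 mm high, standing on the bench beside the turntable. Bystander.
- stud_bolt: Bolt, 90 mm long, 32 mm across the head, lying on the bench. Bystander.
- marker: Black and white marker pen, 133 mm long, lying on the bench. Bystander.

How it is judged:
On the way:
1. the plunger is pressed in while the table is still at its starting notch (value of joint index_plunger above 0.008 m and value of joint index_table between -0.1 and 0.1 rad), for 0.02 s.
At the end, for the whole second after the job is handed in: The table stands at rest at the notch beside the yellow stud (within 0.035 rad) with the plunger sprung up (pressed in less than 3 mm); both tins stand upright in their nests (62 to 78 mm from the axis); the spare tin, bolt and marker are within 30 mm of where they were (((y of yellow_stud in the frame of index_base below 0 m and value of joint index_table between 0.6631 and 0.7331 rad) or (y of yellow_stud in the frame of index_base above 0 m and value of joint index_table between -0.7331 and -0.6631 rad)) and value of joint index_plunger below 0.003 m and velocity of joint index_table between -0.05 and 0.05 rad/s and z of tin_a in the frame of index_base between 0.03 and 0.042 m and z of tin_b in the frame of index_base between 0.03 and 0.042 m and angle between each of tin_a, tin_b's own z axis and vertical below 0.1 rad and horizontal distance between tin_a and index_base between 0.062 and 0.078 m and horizontal distance between tin_b and index_base between 0.062 and 0.078 m and distance of each of spare_tin, stud_bolt, marker from where it was at the start of the episode below 0.03 m); the robot touches nothing.
It fails at once if a tin is lifted out of its nest or pushed by the robot (z of any of tin_a, tin_b in the frame of index_base above 0.045 m or contact force between any of the fingers, the arm and tin_a above 2 N or contact force between any of the fingers, the arm and tin_b above 2 N).
It fails at once if one of the things lying around is lifted or moved more than 30 mm (distance of any of spare_tin, stud_bolt, marker from where it was at the start of the episode above 0.03 m).
It also fails if it takes over 48 s, if anything falls off the work surface, if the arm or the gripper's body presses on something with over 40 N, if the wrist force passes 120 N, or if a joint passes its speed limit or range.

## Robot

A 6-joint arm with a two-finger parallel gripper is mounted at the origin on a cart in front of the work surface, level with it; the furniture and walls round the work are solid. World frame = base frame: x ahead of the robot, y to its left, z up, the work surface at z = 0. Lengths are in m, angles in rad, forces in N, time in s.
With the tool pointing down it reaches from about 0.275 to 0.75 m from the base axis. Payload 10.2 kg.
Tool frame: the origin (TCP) lies between the finger pads; the fingertips stand 11 mm ahead of it and the grasp point (between the pads) lies 8 mm behind it; z points along the fingers, y is the line along which they close (so a half turn about z gives the same grasp; the last joint's range is limited). The gripper opens to 88 mm and grips with 3 to 60 N. Pads are 18 mm wide; open, the fingers measure 123 mm over their backs; the gripper's body (75 mm by 187 mm) begins 45 mm behind the grasp point.
Start: joints at [-1.333, 0.313, 1.498, -0, 1.331, -0.223], TCP at [0.233, -0.47, 0.25] pointing down, gripper open.
Joint ranges: [-2.94, 2.94], [-0.97, 2.17], [0.19, 2.56], [-1.23, 4.37], [0.02, 3.11], [-2.88, 2.88]. Speed limits (rad/s): [2.39, 2.39, 3.01, 3.14, 3.14, 3.14].

## Interface

Orientations are given as a rotation vector (axis times angle).
In Python, from bench import env, kinematics, readout, cams gives the robot as it stands. Calls block until the motion is done:
- env.move_ptp(position, orientation): joint-space move of the TCP to a pose.
- env.line_to(position, vel=0.15, orientation=None, stop_force=None): straight line of the TCP; orientation=None keeps the orientation; vel is the mean speed in m/s. With stop_force (N) it stops when the force on the tool has changed by that much, and returns True; else False.
- env.movej(angles): joint-space move.
- env.let_go() and env.close_gripper(effort=None): open the fingers fully, or close them until they stop; effort is the grip in N (None keeps the last).
- env.pause(seconds).
- kinematics.solve_ik(position, orientation): joint angles nearest the present ones, or None.
- readout.read_state(): the state.
- cams.read_camera(name): name is "scene" or "top" or "wrist"; returns (picture, depth): 420x560x3 uint8, red, green, blue; 420x560 float32, m along the optical axis (not along the pixel's ray), 0 where there is no reading.
- cams.get_calibration(name): a dict with "K" (3x3 intrinsics, pixels), "T" (4x4, takes a point from camera to world coordinates); the wrist camera has in their place "hand_eye" (4x4, takes a point from camera to tool coordinates, whose origin is the TCP and whose axes are the flange's). Camera axes: x right, y down, z forward; pixel columns grow to the right and rows downward; lengths in m; the calibration is good to about 2 mm. The wrist camera is an equidistant fisheye: a pixel r from the principal point sees the ray r / f radians off the axis. A picture is of the moment at which its call begins: read the wrist's pose just before it. get_calibration takes no time and is no camera call.
A pose or a line that the arm cannot do raises env.PlanningError and nothing moves.
- env.hand_in(): hands the job in; it is judged then, once.
Trained networks look in the newest picture that a camera, given by its name, has taken for a name from the list of things; names that differ only in an ending like _2 or _b are one class to them, and where a whole thing is asked for, a point or a joint stands for the part that bears it (a point fixed in the world has none). Each returns a list of dicts, best first, with "conf" (0 to 1); they miss things now and then, are a little off and sometimes report something else, mostly with a low value. They report only what shows in the picture. A call takes as long as a camera call.
- cams.find_in(name, camera): "rect" ([left, top, width, height] in pixels, round what is visible of it).
- cams.outline_of(name, camera): "mask" (420x560 bool, what is visible of it) and "rect" ([left, top, width, height] in pixels, round what is visible of it).
- cams.pinpoint(name, camera): "xy" ([column, row] in pixels: a listed point, or the origin of a listed thing).
The state is a dict: "t": time; "joint_positions": joint angles; "qd": joint speeds; "tau": joint torques, N m; "tool_pos": TCP position; "eef_rot": TCP orientation; "ft_force": force on the tool from outside, world axes, zero at the start; "ft_torque": the same for the moment, N m; "grip_width": opening from 0.0 (shut) to 1.0 (fully open); "grasp_force": force on a finger pad.
Only numpy, scipy, OpenCV 4.12 (cv2) and the standard library are available. Lean on these libraries where they do the work, as an engineer would, in place of code of your own. Each camera call takes 0.05 s, during which the arm holds its last target. There are 200 camera calls.

## Working session

There is one attempt and no reset: what is moved stays moved. The work goes in short steps, each a Python script; the robot and the scene stay as the last script left them, time stands still between calls to the robot, and variables do not carry over. Pictures are saved under pics/ and viewed, at most 10 in all, crops included, and the job is handed in when it is done.

```bash
mkdir -p pics; cat > h.py <<'E'
import numpy as np, cv2
from bench import env, kinematics, readout, cams
def world(cam,xy,depth=None,z=None):
    c=cams.get_calibration(cam);K=c["K"];T=np.array(c["T"])
    r=np.linalg.inv(K)@[xy[0],xy[1],1]
    if z is not None:
        d=T[:3,:3]@r; s=(z-T[2,3])/d[2]; return T[:3,3]+s*d
    return (T@np.r_[r*depth,1])[:3]
E
python3 - <<'E'
from h import *
for c in("top","scene"):
    im,d=cams.read_camera(c);cv2.imwrite(f"pics/{c}1.png",im[:,:,::-1])
    print(c,cams.get_calibration(c)["T"])
    for n,z in(("index_base",0),("well_centre",.058),("button_top",.054),("yellow_stud",.038),("black_stud",.038),("tin_a",.036),("spare_tin",0),("stud_bolt",.01),("marker",.01)):
        for r in cams.pinpoint(n,c)[:2]:
            print(n,np.round(r["xy"],1),round(r["conf"],2),world(c,r["xy"],z=z).round(4))
print(readout.read_state())
E
```

```text
top [[ 0.06672474 -0.97441579  0.21461983  0.34260688]
 [-0.99776477 -0.06594793  0.01078602 -0.02622165]
 [ 0.00364367 -0.2148598  -0.97663811  0.98589924]
 [ 0.          0.          0.          1.        ]]
index_base [181.7 232. ] 0.73 [0.4773 0.216  0.    ]
index_base [240.1 215.6] 0.58 [0.529  0.0735 0.    ]
well_centre [218.1 240.6] 0.91 [0.4549 0.114  0.058 ]
well_centre [184.2 233.2] 0.61 [0.467  0.1955 0.058 ]
button_top [219.4 239.6] 0.85 [0.4579 0.1118 0.054 ]
yellow_stud [250.7 267.6] 0.58 [0.3986 0.0338 0.038 ]
black_stud [184.9 234.7] 0.59 [0.4661 0.1982 0.038 ]
black_stud [250.2 265.4] 0.27 [0.4036 0.0354 0.038 ]
tin_a [268.2 214.2] 0.72 [0.5303 0.0017 0.036 ]
tin_a [217.1 193.1] 0.71 [0.5747 0.1314 0.036 ]
spare_tin [154.7 192.6] 0.75 [0.574  0.2969 0.    ]
stud_bolt [386.5 269.7] 0.8 [ 0.4173 -0.2949  0.01  ]
marker [391.4 216.8] 0.74 [ 0.5496 -0.3063  0.01  ]
scene [[-0.58282022 -0.43067401  0.6890867  -0.47356902]
 [-0.81251003  0.32155428 -0.48624099  0.699872  ]
 [-0.01216742 -0.84328094 -0.53733528  0.85201722]
 [ 0.          0.          0.          1.        ]]
[... 554 characters left out ...]
.4054 -0.2826  0.01  ]
{'t': 1.0, 'joint_positions': array([-1.33339855e+00,  3.12917890e-01,  1.49771186e+00,  1.65176228e-05,
        1.33103361e+00, -2.23444669e-01]), 'qd': array([ 0.00021307, -0.00035446, -0.00060882,  0.00123242,  0.00099009,
        0.00207505]), 'tau': array([ 1.97433634e-03, -4.02108765e+01, -2.52420723e+01,  6.95765927e-02,
        3.19463562e-02, -2.11107300e-05]), 'tool_pos': array([ 0.23343952, -0.4702408 ,  0.24970655]), 'eef_rot': array([-3.05849370e+00, -7.17478745e-01, -2.44274069e-05]), 'ft_force': array([-0.68654001, -0.18785397,  0.37690434]), 'ft_torque': array([ 0.03694155, -0.04012013,  0.0211381 ]), 'grasp_force': 0.0, 'grip_width': 1.000122805875028}
```

```bash
python3 - <<'E'
import cv2
a=cv2.imread("pics/top1.png")[130:330,110:310];cv2.imwrite("pics/crop1.png",cv2.resize(a,(600,600),interpolation=cv2.INTER_CUBIC))
E
```

```text
(no output)
```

View pics/crop1.png

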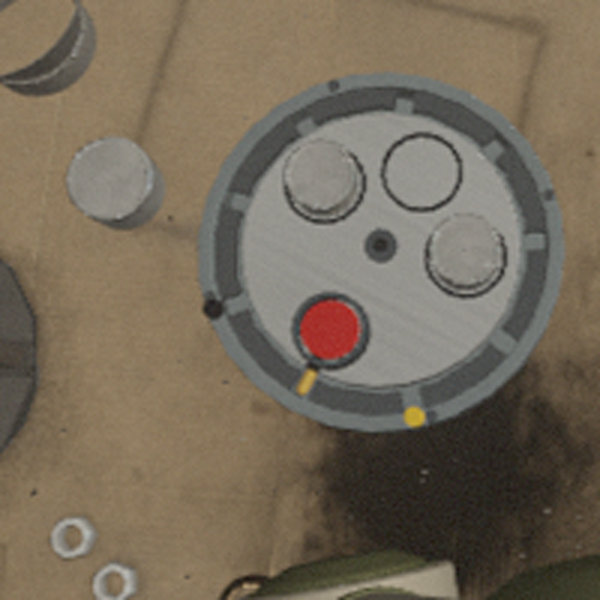

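View pics/scene1.png

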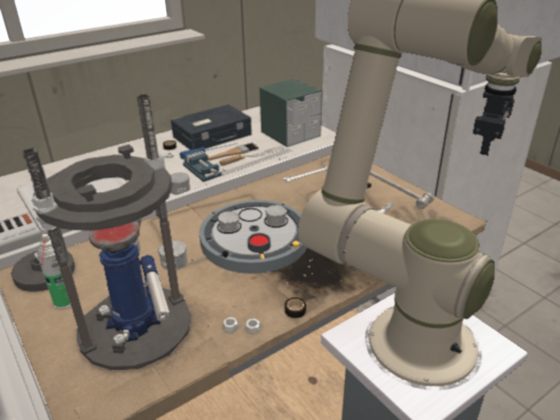

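The pictures agree with the networks. In the top view the button is at (220,240), the hub at (237,212), the yellow stud at (248,269) and the black stud at (181,233). Yellow is on the anticlockwise side, so the table turns +0.698. Next I refine the positions and check the reach.

```bash
cat >> h.py <<'E'
from scipy.spatial.transform import Rotation as R
def ori(a):  # tool down, closing axis at heading a
    y=np.array([np.cos(a),np.sin(a),0]);z=np.array([0,0,-1.]);return R.from_matrix(np.c_[np.cross(y,z),y,z]).as_rotvec()
E
python3 - <<'E'
from h import *
from scipy.optimize import least_squares
P={}
for c,box in(("top",(110,130,310,330)),("scene",(190,195,320,280))):
    im=cv2.imread(f"pics/{c}1.png");h=cv2.cvtColor(im,cv2.COLOR_BGR2HSV)
    m0=np.zeros(h.shape[:2],bool);m0[box[1]:box[3],box[0]:box[2]]=1
    red=m0&((h[...,0]<8)|(h[...,0]>172))&(h[...,1]>150)&(h[...,2]>90)
    yel=m0&(abs(h[...,0].astype(int)-25)<7)&(h[...,1]>150)&(h[...,2]>130)
    for n,m,z in(("red",red,.054),("yel",yel,.050)):
        k,l,s,ce=cv2.connectedComponentsWithStats(m.astype(np.uint8))
        for i in np.argsort(-s[1:,4])[:2]+1:
            w=world(c,ce[i],z=z);print(c,n,s[i],ce[i].round(1),w.round(4))
print("hub top",world("top",(236.7,211.7),z=.04))
# yellow top blob
E
```

```text
top red [210 230  19  20 286] [219.3 239.4] [0.4584 0.112  0.054 ]
top yel [245 266   6   6  31] [247.5 268.4] [0.3955 0.0402 0.05  ]
top yel [210 259   1   2   2] [210.  259.5] [0.4102 0.1298 0.05  ]
scene red [250 235  18  10 142] [258.4 239.7] [0.4597 0.1149 0.054 ]
scene yel [293 242   5   5  21] [295.1 243.8] [0.393 0.046 0.05 ]
hub top [0.53048617 0.07851513 0.04      ]
```

```bash
cat >> h.py <<'E'
AX=np.array([.531,.080]);PHI=np.radians(155.1);RAD=.0797
def well(th,tip):  # TCP for table angle th and fingertip height tip
    p=PHI+th;return np.r_[AX+RAD*np.array([np.cos(p),np.sin(p)]),tip+.011]
def st(msg):
    s=readout.read_state();print(msg,round(s["t"],2),s["tool_pos"].round(4),s["ft_force"].round(1),flush=True);return s
E
python3 - <<'E'
from h import *
for f in(0,np.pi):
    for th in(0,.4,.8):
        q=kinematics.solve_ik(well(th,.045),ori(PHI+th+np.pi/2+f));print(f,th,None if q is None else np.round(q,2))
env.close_gripper(10)
best=min((0,np.pi),key=lambda f:abs(kinematics.solve_ik(well(.35,.1),ori(PHI+.35+np.pi/2+f))[5]))
print(best)
env.move_ptp(well(0,.14),ori(PHI+np.pi/2+best))
st("above")
im,d=cams.read_camera("wrist");cv2.imwrite("pics/w1.png",im[:,:,::-1])
env.line_to(well(0,.063),.1);st("near")
im,d=cams.read_camera("top");cv2.imwrite("pics/top2.png",cv2.resize(im[100:350,90:340,::-1],(600,600)))
E
```

```text
0 0 [-0.01  0.46  1.87 -0.    0.81  2.  ]
0 0.4 [-0.07  0.44  1.9  -0.    0.8   1.53]
0 0.8 [-0.14  0.44  1.9  -0.    0.8   1.06]
3.141592653589793 0 [-0.01  0.46  1.87 -0.    0.81 -1.14]
3.141592653589793 0.4 [-0.07  0.44  1.9  -0.    0.8  -1.61]
3.141592653589793 0.8 [-0.14  0.44  1.9   0.    0.8  -2.08]
3.141592653589793
above 4.56 [0.459  0.113  0.1511] [ 0.6 -0.  -0.8]
near 5.53 [0.4591 0.1135 0.0745] [-0.1 -0.2  0.1]
```

View pics/w1.png

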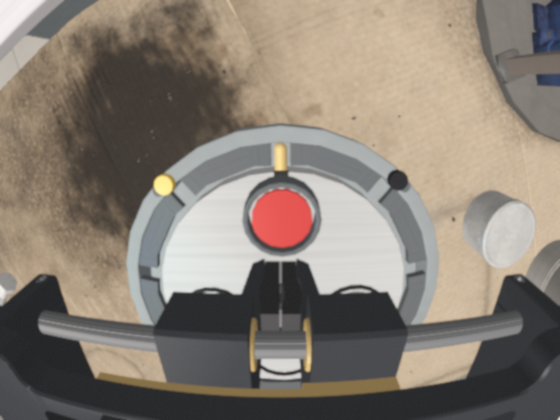

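View pics/top2.png

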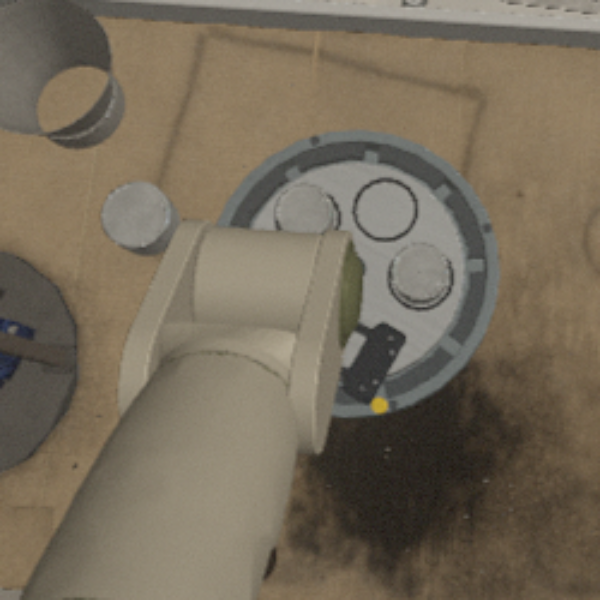

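In the wrist view the button (282,218) sits in line with the closed fingers (281). I'll check it against the hand-eye calibration, then press only if the two agree.

```bash
python3 - <<'E'
from h import *
c=cams.get_calibration("wrist");K=np.array(c["K"]);H=np.array(c["hand_eye"])
im=cv2.imread("pics/w1.png");h=cv2.cvtColor(im,cv2.COLOR_BGR2HSV)
m=((h[...,0]<8)|(h[...,0]>172))&(h[...,1]>150)&(h[...,2]>90);m[270:]=0;m[:150]=0
v,u=np.nonzero(m);u,v=u.mean(),v.mean()
x,y=(u-K[0,2])/K[0,0],(v-K[1,2])/K[1,1];t=np.hypot(x,y)
d=np.r_[np.array([x,y])/t*np.sin(t),np.cos(t)]
Rt=R.from_rotvec(ori(PHI+np.pi*1.5)).as_matrix();p0=np.array([.459,.113,.1511])
o=p0+Rt@H[:3,3];d=Rt@H[:3,:3]@d
w=o+d*(.054-o[2])/d[2];e=w[:2]-well(0,0)[:2];print(u,v,w,e)
if np.hypot(*e)<.004:
    print(env.line_to(well(0,.0435),.04,stop_force=25));st("pressed")
E
```

```text
281.6183908045977 218.3448275862069 [0.4589997  0.11452378 0.054     ] [0.00029111 0.00096723]
False
pressed 6.21 [0.4592 0.1136 0.0545] [-0.1  0.5  6.3]
```

Pressed. Now I turn it partway, ease the fingers off the button while keeping them in the well, and push on until it locks.

```bash
python3 - <<'E'
from h import *
F=np.pi*1.5
env.line_to(well(0,.0428),.02,stop_force=25);st("deep");env.pause(.1)
for th in np.arange(.06,.49,.06):
    hit=env.line_to(well(th,.0428),.04,ori(PHI+th+F),stop_force=25)
    s=st(f"{th:.2f} {hit}")
    if hit: raise SystemExit
env.line_to(well(th,.0495),.03);st("eased")
for th in np.arange(.51,.90,.03):
    hit=env.line_to(well(th,.0495),.025,ori(PHI+th+F),stop_force=12)
    s=st(f"{th:.2f} {hit}")
    if hit or np.hypot(*s["ft_force"][:2])>12: break
im,d=cams.read_camera("wrist");cv2.imwrite("pics/w2.png",im[:,:,::-1])
E
```

```text
deep 6.46 [0.4592 0.1136 0.0539] [1.2 0.5 6.1]
0.06 False 6.83 [0.4573 0.1089 0.0539] [ 0.3 -1.6  7.3]
0.12 False 7.09 [0.4558 0.1044 0.0539] [ 0.  -1.3  6.2]
0.18 False 7.36 [0.4546 0.0998 0.054 ] [ 0.3 -1.9  6.2]
0.24 False 7.62 [0.4536 0.0951 0.054 ] [ 0.9 -0.6  7.4]
0.30 False 7.89 [0.4529 0.0904 0.054 ] [ 2.1 -0.3  6.8]
0.36 False 8.16 [0.4524 0.0856 0.0541] [ 2.  -1.   6.1]
0.42 False 8.43 [0.4523 0.0808 0.0541] [ 2.2 -0.7  6.6]
0.48 False 8.69 [0.4524 0.0761 0.0541] [ 1.7 -1.7  7. ]
eased 9.07 [0.451  0.0764 0.0601] [-0.1 -0.3  0.1]
0.51 False 9.32 [0.4513 0.074  0.0602] [ 0.7  0.9 -0.9]
0.54 False 9.57 [0.4517 0.0716 0.0604] [ 0.6 -0.4  0.9]
0.57 False 9.82 [0.452  0.0693 0.0605] [-1.1  0.6  0.7]
0.60 False 10.07 [0.4521 0.0672 0.0604] [-0.4  3.5  1.8]
0.63 False 10.32 [0.4525 0.0649 0.0604] [-2.5  3.9  0.3]
0.66 False 10.57 [0.453  0.0624 0.0604] [-2.4  5.   0.5]
0.69 False 10.82 [0.4536 0.0601 0.0604] [-2.2  4.7  0.4]
0.72 False 11.07 [0.4543 0.0577 0.0604] [-2.9  3.9  0.5]
0.75 False 11.32 [0.455  0.0554 0.0604] [-1.4  4.7  0.9]
0.78 False 11.57 [0.4563 0.0526 0.0608] [-3.1 -1.6  4.9]
0.81 False 11.82 [0.4572 0.0504 0.0608] [-1.7 -3.   4.9]
0.84 False 12.07 [0.458  0.0487 0.0607] [-2.7  0.9  4.8]
0.87 False 12.32 [0.4581 0.0474 0.0605] [-3.7  8.1  7.1]
0.90 False 12.57 [0.4579 0.0466 0.0602] [-7.5 17.3  9.9]
```

View pics/w2.png

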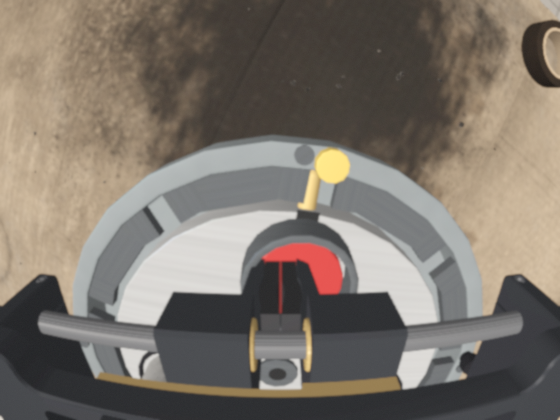

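The force record shows the plunger springing up (Fz to 5 N at 0.78), then the wall holding firm at 17 N. In the picture the pointer (312,185) lies in the notch beside the yellow stud (332,165). I'll back off and lift away.

```bash
python3 - <<'E'
from h import *
F=np.pi*1.5
env.line_to(well(.72,.0505),.03);st("relax")
p=well(.70,.16);env.line_to(well(.70,.075),.06);env.line_to(p,.15);st("up")
im,d=cams.read_camera("wrist");cv2.imwrite("pics/w3.png",im[:,:,::-1])
env.move_ptp([.35,-.30,.25],ori(PHI+.7+F));st("away")
im,d=cams.read_camera("top");cv2.imwrite("pics/top3.png",cv2.resize(im[130:330,110:310,::-1],(600,600),interpolation=cv2.INTER_CUBIC))
h=cv2.cvtColor(im,cv2.COLOR_RGB2HSV);m=((h[...,0]<8)|(h[...,0]>172))&(h[...,1]>150)&(h[...,2]>90);m[:,:110]=0;m[:130]=0;m[330:]=0;m[:,310:]=0
v,u=np.nonzero(m);w=world("top",(u.mean(),v.mean()),z=.054)
e=w[:2]-(AX-[.0006,.0015]);print(w,np.hypot(*e),np.angle(np.exp(1j*(np.arctan2(e[1],e[0])-PHI))))
E
```

```text
relax 13.24 [0.4549 0.0577 0.0617] [1.2 1.8 5.1]
up 14.52 [0.4536 0.0591 0.1701] [-0.5  0.6  0.1]
away 15.99 [ 0.3504 -0.2993  0.2497] [0.6 0.2 0.5]
[0.45407925 0.05865787 0.054     ] 0.07885788869952856 0.6889394750477067
```

View pics/top3.png

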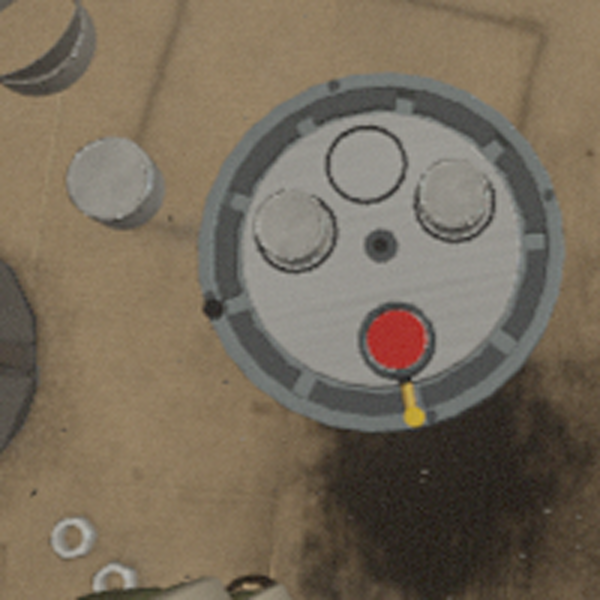

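View pics/w3.png

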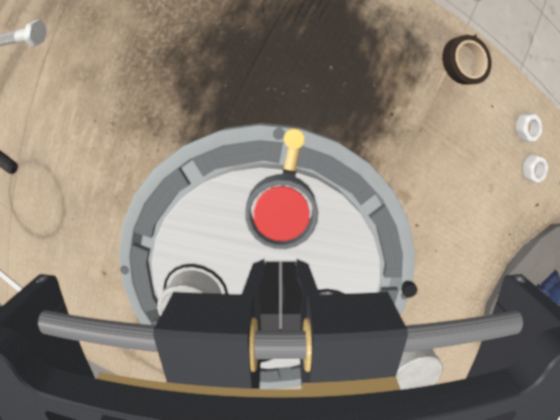

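The pointer (412,400 in the crop) is in the notch at the yellow stud. The button is up in its well, both tins are in their nests, and the measured turn is 0.69 rad.

```bash
python3 -c "
from h import *
print(env.hand_in())"
```

```text
the job is handed in; nothing more can be done
None
```

The table is turned one notch to the yellow stud (0.69 rad measured from the top camera) with the plunger sprung up and locked; the tins are in their nests, the hand is clear, and the job was handed in at about 16 s (the judge's result was not shown).

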